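# Set out the sharpening stones in their holders

### The job

The four sharpening stones have been left piled on top of one another. Take the pile apart and lay every stone in its own holder, the one whose end stops are set to that stone's length, so that it rests flat on the bed, centred and square between the stops, ready for its screw jaw to be tightened. Stones chip, so lower each one into place, never drop it, and leave the plane and the chisels that wait to be sharpened where they are.

Things in the scene. Friction and masses are not known exactly. Their poses are not given: they have to be found in the camera images.
- coarse_stone_centre (a point): centre (half-way up) of the coarse sharpening stone, a loose plain grey to grey-brown rectangular bar 180 mm long (its x axis) x 58 mm wide (y) x 28 mm thick (z up), the longest and thickest, at the bottom of the pile.
- medium_stone_centre (a point): centre (half-way up) of the medium sharpening stone, a loose plain grey to grey-brown rectangular bar 155 mm long (its x axis) x 52 mm wide (y) x 24 mm thick (z up), the second longest, second from the bottom.
- fine_stone_centre (a point): centre (half-way up) of the fine sharpening stone, a loose plain grey to grey-brown rectangular bar 130 mm long (its x axis) x 46 mm wide (y) x 21 mm thick (z up), the third longest, third from the bottom.
- finish_stone_centre (a point): centre (half-way up) of the finishing sharpening stone, a loose plain grey to grey-brown rectangular bar 105 mm long (its x axis) x 40 mm wide (y) x 18 mm thick (z up), the shortest and thinnest, on top of the pile.
- coarse_holder_bed (a point): centre of the bed surface in the coarse stone's holder, midway between its end stops, here 194 mm apart (the 180 mm stone has 7 mm spare at each end); x runs along the bed to the fixed stop, z up. All four holders are alike but for this gap: a dark wooden board 240 x 66 mm fixed to the table, bed surface 14 mm above the table, open at both sides.
- medium_holder_bed (a point): centre of the bed surface in the medium stone's holder, midway between its end stops, here 169 mm apart (the 155 mm stone has 7 mm spare at each end); x runs along the bed to the fixed stop, z up. On each holder a fixed wooden stop (at the board's far end) and a steel jaw facing it stand 8 mm above the bed; the stop's face is 100 mm beyond the board's middle.
- fine_holder_bed (a point): centre of the bed surface in the fine stone's holder, midway between its end stops, here 144 mm apart (the 130 mm stone has 7 mm spare at each end); x runs along the bed to the fixed stop, z up. On each holder the jaw sits on a screw that runs along the middle back to a wooden block at the near end, 14 mm above the bed.
- finish_holder_bed (a point): centre of the bed surface in the finishing stone's holder, midway between its end stops, here 119 mm apart (the 105 mm stone has 7 mm spare at each end); x runs along the bed to the fixed stop, z up. On each holder a brass thumb screw sticks out of the near end (16 mm).
- plane_small: small wooden hand plane, 40 x 138 x 62 mm, lying beyond the work; origin under its middle; a bystander, not to be moved
- chisel_2: bench chisel with dark red handle, the nearest to the robot of three chisels, 24 x 223 x 26 mm, lying beyond the work; origin under its middle; a bystander, not to be moved

How it is judged:
By the outcome, as a careful person would: the job done as asked, in the order asked, and still so for the second after the job is handed in, with the robot touching nothing.
It also fails if it takes over 128 s, if anything falls off the work surface, if the arm or the gripper's body presses on something with over 40 N, if the wrist force passes 120 N, or if a joint passes its speed limit or range.

### The arm

A 7-joint arm with a two-finger parallel gripper is mounted at the origin on a cart in front of the work surface, level with it; the furniture and walls round the work are solid. World frame = base frame: x ahead of the robot, y to its left, z up, the work surface at z = 0. Lengths are in m, angles in rad, forces in N, time in s.
With the tool pointing down it reaches from about 0.4 to 0.85 m from the base axis. Payload 10.4 kg.
Tool frame: the origin (TCP) lies at the very end of the fingers, on their centre line; the grasp point (between the pads) lies 19 mm behind it; z points along the fingers, y is the line along which they close (so a half turn about z gives the same grasp; the last joint's range is limited). The gripper opens to 87 mm and grips with 3 to 60 N. Pads are 19 mm wide; open, the fingers measure 117 mm over their backs; the gripper's body (75 mm by 190 mm) begins 51 mm behind the grasp point.
Start: joints at [1.078, 0.332, -0.065, 1.46, 0.022, 1.35, -0.088], TCP at [0.283, -0.557, 0.223] pointing down, gripper open.
Joint ranges: [-2.6, 2.6], [-0.5, 2.12], [-1.47, 1.34], [0.16, 2.42], [-1.27, 4.41], [0.06, 2.06], [-2.6, 2.6]. Speed limits (rad/s): [2.22, 2.22, 2.79, 2.79, 3.14, 3.14, 3.14].

### API

Orientations are given as a unit quaternion [x, y, z, w].
In Python, from bench import * gives the robot as it stands.
- The arm moves only by the tool step_arm, never from a script. Its arguments are lists of equal length, an entry for each row: "delta_pos": the shift along the world's x, y, z in units of 25 mm (1.0 is 25 mm), a list of three; "turn": the turn about the world's z in units of 0.12 rad (1.0 is 0.12 rad). In form: {"delta_pos": [[tx, ty, tz], ...], "turn": [turn, ...]}. A call has 1 to 12 rows; each row shifts and turns the commanded pose from where the row before left it; what a row does not reach is not made up. A row lasts 1/10 s, in which the tool goes at most 50 mm and 8.59 degrees, less where a joint would pass 70% of its speed; a pose out of reach is approached as far as the arm can. A call with a number of a shift or a turn outside -1 to 1 is refused whole. A call with a gripper value outside its range is refused whole. "grip" is the closure, from 0 (fully open) to 1 (shut), set as the call begins (left out, the last holds). The fingers move at their own pace and stop on an object; "newtons" is the grip in N (left out, the last holds). Time passes only in rows, so rows that do not move let the fingers close. It gives the time, the measured TCP pose, the force, the opening and the grip force at its end, in the units of the state.
- read_state(): the state, without advancing time (a new reading comes with each control period).
- camera(name): name is "scene" or "top" or "wrist"; returns a dict with "image" (480x640x3 uint8, red, green, blue), "z_map" (480x640 float32, m along the optical axis (not along the pixel's ray), 0 where there is no reading), "mtx" (3x3 intrinsics, pixels), "view" (4x4, takes a point from world to camera coordinates). Camera axes: x right, y up, looking along -z (the intrinsics and any distortion apply to the point x, -y, -z); pixel columns grow to the right and rows downward; lengths in m; the calibration is good to about 2 mm. A picture is of the moment at which its call begins.
- close_job(): hands the job in; it is judged then, once.
The state is a dict: "time": time; "joint_positions": joint angles; "joint_vel": joint speeds; "joint_torque": joint torques, N m; "ee_pos": TCP position; "eef_rot": TCP orientation; "ft_force": force on the tool from outside, world axes, zero at the start; "torque": the same for the moment, N m; "width": finger opening in m; "grip_force": force on a finger pad.
Only numpy, scipy, OpenCV 4.12 (cv2) and the standard library are available. Lean on these libraries where they do the work, as an engineer would, in place of code of your own. Each camera call takes 0.05 s, during which the arm holds its last target. There are 200 camera calls.

## Working session

There is one attempt and no reset: what is moved stays moved. The work goes in short steps, Python scripts to look and compute and a tool call to move; the robot and the scene stay as the last step left them, time stands still between calls to the robot, and variables do not carry over. Pictures are saved under pics/ and viewed, at most 14 in all, crops included, and the job is handed in when it is done.

Besides the shell and the picture viewer there is one more tool, called as name(argument=value, ...), one argument or row to a line, values as JSON. step_arm: Moves the arm, as the interface text tells. Shifts and turns lie within -1 to 1; 1 stands for 25 mm of shift or 0.12 rad of turn. Its arguments: {"type":"object","properties":{"delta_pos":{"type":"array"},"turn":{"type":"array"},"grip":{"type":"number"},"newtons":{"type":"number"}},"required":["delta_pos","turn"]}

```bash
mkdir -p pics; ls; python3 - <<'E'
from bench import *
import numpy as np,cv2
s=read_state();print(s)
for n in("top","scene"):
    c=camera(n);np.savez(f"{n}0.npz",**c)
    cv2.imwrite(f"pics/{n}0.png",c["image"][:,:,::-1]);print(n,c["mtx"],c["view"])
E
```

```text
pics
{'time': 0.0, 'joint_positions': array([ 1.07843221,  0.3328609 , -0.06467846,  1.46097691,  0.02159242,
        1.34991781, -0.08851349]), 'joint_vel': array([-0.00329566, -0.0019663 , -0.00086264, -0.00027137, -0.00035222,
       -0.00270965,  0.00107887]), 'joint_torque': array([-5.19335674e-05, -6.23254251e+01,  2.41663295e-02, -3.89896238e+01,
       -6.14286494e-02,  3.98886530e-02,  1.67861240e-04]), 'ee_pos': array([ 0.28272064, -0.55693912,  0.22174376]), 'eef_rot': array([ 9.72543138e-01,  2.32721522e-01, -2.04779468e-04, -7.04798284e-04]), 'ft_force': array([-0.30669986,  0.29902479, -0.25681809]), 'torque': array([-0.0474364 , -0.00896392,  0.03515362]), 'grip_force': 0.0, 'width': 0.08733568014102439}
top [[441.89498438   0.         332.28705675]
 [  0.         441.89498438 241.09324358]
 [  0.           0.           1.        ]] [[-0.0161683  -0.9997808  -0.01330202  0.020912  ]
 [ 0.99907411 -0.01668448  0.03965546 -0.63553214]
 [-0.03986871 -0.01264854  0.99912487 -1.02293982]
 [ 0.          0.          0.          1.        ]]
scene [[525.39551652   0.         313.39604101]
 [  0.         525.39551652 241.73303938]
 [  0.           0.           1.        ]] [[-0.72474247 -0.68850921  0.0265223   0.46968867]
 [ 0.32151554 -0.30388895  0.89681618 -0.27347042]
 [-0.60940636  0.6584881   0.44160764 -0.76481876]
 [ 0.          0.          0.          1.        ]]
```

View pics/top0.png

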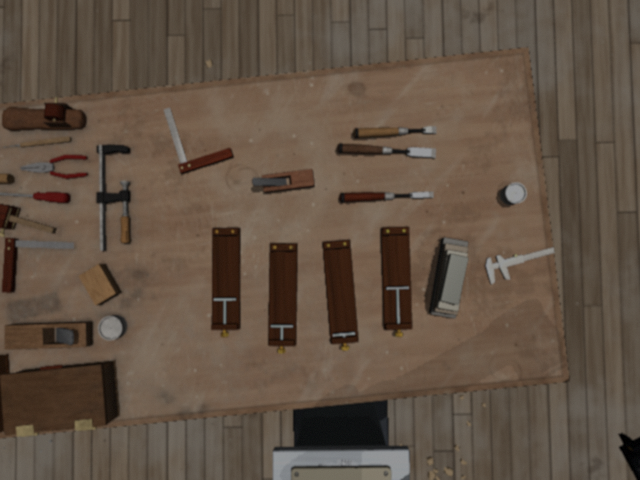

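View pics/scene0.png

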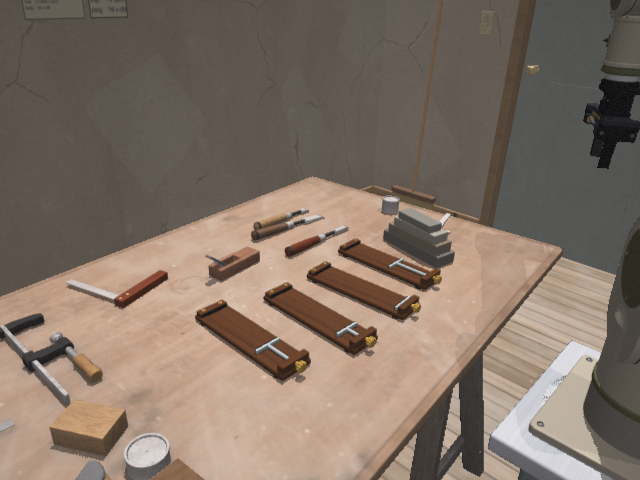

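The top view shows the four holders at columns 226, 283, 340 and 396. Their jaws sit at rows 300, 326, 334 and 288, which makes them fine, medium, coarse and finish from left to right. The pile is at about (450, 278). The scene view agrees. Next I'll measure them.

```bash
cat > h.py <<'E'
from bench import *
import numpy as np,cv2
def world(c):
    z=c["z_map"];K=c["mtx"];v,u=np.indices(z.shape)
    p=np.stack([(u-K[0,2])/K[0,0]*z,-(v-K[1,2])/K[1,1]*z,-z],-1)
    V=c["view"];return (p-V[:3,3])@V[:3,:3]
def cast(c,uv,h):
    K=c["mtx"];V=c["view"];uv=np.atleast_2d(uv).astype(float)
    d=np.stack([(uv[:,0]-K[0,2])/K[0,0],-(uv[:,1]-K[1,2])/K[1,1],-np.ones(len(uv))],-1)@V[:3,:3]
    o=-V[:3,:3].T@V[:3,3]
    return o+d*((h-o[2])/d[:,2])[:,None]
def rect(c,mask,h):
    """largest blob -> min area rect in world xy at height h: centre, long, short, yaw of long axis near x"""
    cs,_=cv2.findContours(mask.astype(np.uint8),cv2.RETR_EXTERNAL,cv2.CHAIN_APPROX_NONE)
    k=max(cs,key=cv2.contourArea);P=cast(c,k[:,0],h)[:,:2]
    (x,y),(w,l),_=r=cv2.minAreaRect((P*1000).astype(np.float32))
    b=cv2.boxPoints(r);e=max((b[1]-b[0],b[2]-b[1]),key=np.linalg.norm)
    e=e*np.sign(e[0]);return np.array([x,y]),max(w,l),min(w,l),np.arctan2(e[1],e[0]),k
E
python3 - <<'E'
from h import *
c=dict(np.load("top0.npz"));W=world(c)
for y,x in((278,450),(260,425),(210,420),(290,340),(260,283)):print(x,y,W[y,x].round(4))
I=c["image"].astype(int)
for n,lo,hi,h in(("finish",.083,.1,.091),("fine",.064,.083,.073),("med",.04,.064,.052),("coarse",.02,.04,.028)):
    m=(W[...,2]>lo)&(W[...,2]<hi);m[:,:425]=0;m[:,475:]=0
    r=rect(c,m,h);print(n,m.sum(),[np.round(q,3) for q in r[:4]],W[m][:,2].mean())
print(I[290,340],I[260,283],I[230,310])
for n,a,b in(("fine",205,250),("med",262,305),("coarse",318,362),("finish",374,418)):
    m=(W[...,2]>.008)&(W[...,2]<.05);m[:,:a]=0;m[:,b:]=0;m[:220]=0;m[355:]=0
    r=rect(c,m,.016);print(n,[np.round(q,3) for q in r[:4]],np.median(W[m][:,2]))
cv2.imwrite("pics/crop.png",cv2.resize(c["image"][220:355,200:480,::-1],None,fx=2.85,fy=2.85,interpolation=cv2.INTER_CUBIC))
E
```

```text
450 278 [ 0.549  -0.2423  0.0917]
425 260 [ 0.588  -0.2075  0.0008]
420 210 [ 0.7069 -0.1991 -0.0024]
340 290 [ 0.5214 -0.0057  0.0141]
283 260 [0.5934 0.1269 0.0113]
finish 942 [array([ 546.629, -250.693]), np.float64(104.563), np.float64(41.533), np.float32(-0.238)] 0.09089082964572302
fine 367 [array([ 542.95 , -251.324]), np.float64(129.583), np.float64(47.633), np.float32(-0.192)] 0.07277992382079301
med 416 [array([ 544.945, -252.981]), np.float64(154.669), np.float64(54.145), np.float32(-0.187)] 0.05187631078670306
coarse 405 [array([ 546.781, -255.711]), np.float64(179.635), np.float64(59.038), np.float32(-0.199)] 0.028711687928922716
[54 31 18] [47 27 15] [122 105  87]
fine [array([543.69 , 260.661]), np.float64(253.853), np.float64(67.246), np.float32(-0.016)] 0.014554706663104329
med [array([505.751, 128.209]), np.float64(255.359), np.float64(66.074), np.float32(-0.026)] 0.014433910284478213
coarse [array([509.927,  -6.562]), np.float64(255.276), np.float64(65.651), np.float32(0.067)] 0.014482043879338807
finish [array([ 540.123, -136.96 ]), np.float64(253.566), np.float64(66.097), np.float32(0.008)] 0.014667146519987849
```

View pics/crop.png

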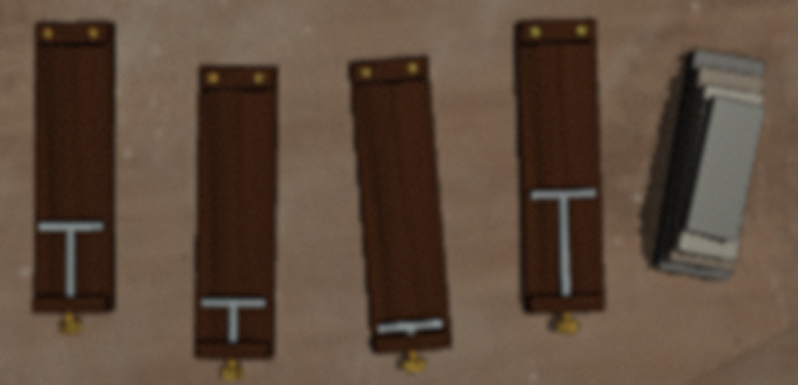

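The crop shows the jaws clearly and confirms the assignment. Now I'll refine the boards without their thumb screws and work out the bed centres.

```bash
python3 - <<'E'
from h import *
c=dict(np.load("top0.npz"));W=world(c)
B={}
for n,a,b,g in(("fine",205,250,144),("med",262,305,169),("coarse",318,362,194),("finish",374,418,119)):
    m=((W[...,2]>.008)&(W[...,2]<.05)).astype(np.uint8);m[:,:a]=0;m[:,b:]=0;m[:220]=0;m[355:]=0
    m=cv2.morphologyEx(m,cv2.MORPH_OPEN,np.ones((9,9)))
    P,l,w,t,k=rect(c,m,.018)
    # edge yaw from row centres
    v,u=np.nonzero(m);rows=range(v.min()+6,v.max()-6)
    Q=np.concatenate([cast(c,[(u[v==r].min()+u[v==r].max())/2,r],.014) for r in rows])
    f=np.polyfit(Q[:,0],Q[:,1],1);t2=np.arctan(f[0])
    d=np.array([np.cos(t2),np.sin(t2)]);bed=P+d*(100-g/2)
    # jaw check: grey pixels
    print(n,P.round(1),round(l,1),round(w,1),"yaw",round(float(t),3),round(float(t2),3),"bed",bed.round(1))
    B[n]=[*bed,t2]
    I=c["image"].astype(int);mm=(m>0)&(I[...,2]>75)&(abs(I[...,0]-I[...,2])<40)
    if mm.any():
        vv,uu=np.nonzero(mm);J=cast(c,np.c_[uu,vv],.022)[:,:2]*1000
        print("  jaw far edge along axis from bed",((J-bed)@d).max().round(1),"expect",-g/2)
np.save("beds.npy",B,allow_pickle=True)
E
```

```text
fine [551.9 260.9] 237.6 63.4 yaw -0.008 -0.005 bed [579.9 260.8]
  jaw far edge along axis from bed -72.1 expect -72.0
med [513.8 127.3] 238.5 65.4 yaw -0.017 0.0 bed [529.3 127.3]
  jaw far edge along axis from bed -85.4 expect -84.5
coarse [518.2  -6. ] 238.5 65.4 yaw 0.067 0.064 bed [521.2  -5.8]
  jaw far edge along axis from bed -97.3 expect -97.0
finish [ 548.1 -136.8] 237.3 65.7 yaw 0.008 0.004 bed [ 588.6 -136.6]
  jaw far edge along axis from bed -59.9 expect -59.5
```

step_arm(
  delta_pos=[
    [0.88,1,0],
    [0.88,1,0],
    [0.88,1,0],
    [0.88,1,0],
    [0.88,1,0],
    [0.88,1,0],
    [0.88,1,0],
    [0.88,1,0],
    [0.88,1,0],
    [0.88,1,0],
    [0.88,1,0],
    [0.88,1,0],
  ],
  turn=[-0.5,-0.5,-0.5,-0.5,-0.5,-0.5,-0.5,-0.5,-0.5,-0.5,-0.5,-0.4],
  grip=0,
  newtons=20,
)

```text
time: 1.3
ee_pos: [0.5475, -0.2562, 0.2222]
eef_rot: [0.993, -0.12, -0.0, -0.0]
ft_force: [0.3, -0.2, -1.3]
width: 0.087
grip_force: 0.0
```

step_arm(
  delta_pos=[
    [0,0.24,-0.6],
    [0,0,0],
  ],
  turn=[0,0],
)

```text
time: 1.5
ee_pos: [0.5466, -0.2492, 0.2054]
eef_rot: [0.993, -0.117, -0.002, -0.001]
ft_force: [0.2, -0.2, -0.1]
width: 0.0871
grip_force: 0.0
```

step_arm(
  delta_pos=[
    [0,-0.06,-1],
    [0,0,-1],
    [0,0,-1],
    [0,0,-1],
    [0,0,-0.6],
    [0,0,-0.3],
    [0,0,-0.24],
    [0,0,0],
    [0,0,0],
  ],
  turn=[0,0,0,0,0,0,0,0,0],
)

```text
time: 2.4
ee_pos: [0.5474, -0.2531, 0.08]
eef_rot: [0.993, -0.119, 0.001, 0.0]
ft_force: [0.4, 0.9, 0.3]
width: 0.0869
grip_force: 0.0
```

step_arm(
  delta_pos=[
    [0,0,0],
    [0,0,0],
    [0,0,0],
    [0,0,0],
    [0,0,0],
    [0,0,0],
    [0,0,0],
    [0,0,0],
  ],
  turn=[0,0,0,0,0,0,0,0],
  grip=1,
  newtons=25,
)

```text
time: 3.2
ee_pos: [0.547, -0.2527, 0.0791]
eef_rot: [0.993, -0.119, 0.0, -0.0]
ft_force: [-0.2, -0.0, 0.1]
width: 0.0398
grip_force: 25.0
```

step_arm(
  delta_pos=[
    [0,0,0.4],
    [0,0,0.8],
    [0,0,0.8],
    [0.33,0.9,0],
    [0.33,0.93,0],
    [0.33,0.93,0],
    [0.33,0.93,0],
    [0.33,0.95,0],
    [0,0,-0.5],
    [0,0,-0.8],
    [0,0,0],
    [0,0,0],
  ],
  turn=[0,0,0,0.4,0.4,0.4,0.4,0.4,0,0,0,0],
)

```text
time: 4.4
ee_pos: [0.588, -0.1365, 0.0963]
eef_rot: [1.0, 0.001, -0.001, -0.0]
ft_force: [0.3, 0.7, -0.2]
width: 0.0401
grip_force: 25.0
```

```bash
python3 - <<'E'
from h import *
s=read_state();print(s["ee_pos"],s["eef_rot"],s["grip_force"],s["width"])
c=camera("wrist");np.savez("w1.npz",**c);cv2.imwrite("pics/w1.png",c["image"][:,:,::-1])
c=camera("top");np.savez("top1.npz",**c)
W=world(c);m=(W[...,2]>.064)&(W[...,2]<.083);m[:,:425]=0;m[:,475:]=0
print([np.round(q,3) for q in rect(c,m,.073)[:4]])
E
```

```text
[ 0.5880155  -0.1364867   0.09628108] [ 9.99999128e-01  1.16970631e-03 -6.03287088e-04 -1.09677625e-04] 24.99971330165863 0.040137892686911474Traceback (most recent call last):
  File "<stdin>", line 6, in <module>
  File "h.py", line 15, in rect
    k=max(cs,key=cv2.contourArea);P=cast(c,k[:,0],h)[:,:2]
ValueError: max() iterable argument is empty
```

View pics/w1.png

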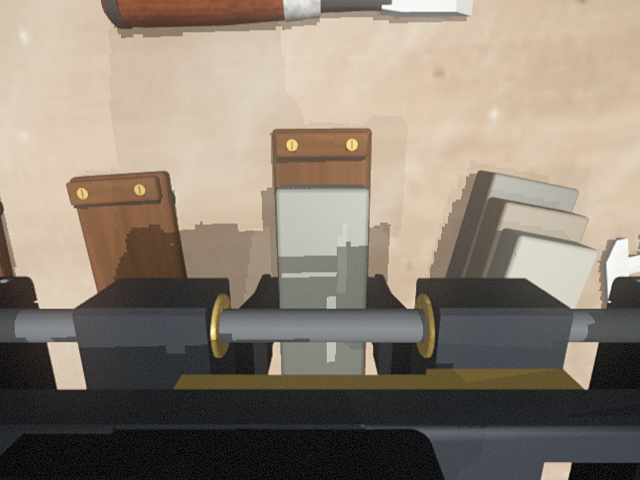

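The wrist view shows the held stone at columns 277–368 with its far edge at row 187, and the board's far stop at rows 129–158. I'll check the alignment from this one camera.

```bash
python3 - <<'E'
from h import *
c=dict(np.load("w1.npz"));W=world(c)
for u,v in((320,200),(320,145),(320,172),(530,300),(220,210)):print(u,v,W[v,u].round(4))
print("stone far corners",cast(c,[[278,188],[367,188]],W[200,320,2]).round(4))
print("board far corners",cast(c,[[274,130],[370,130]],.022).round(4),"stop face top",cast(c,[[277,157],[369,157]],.022).round(4))
E
```

```text
320 200 [ 0.6371 -0.1343  0.1083]
320 145 [ 0.6589 -0.1338  0.0212]
320 172 [ 0.6414 -0.1337  0.0132]
530 300 [ 0.6265 -0.1814  0.1844]
220 210 [ 0.6127 -0.0604 -0.0019]
stone far corners [[ 0.642  -0.1169  0.1083]
 [ 0.6421 -0.1538  0.1083]]
board far corners [[ 0.668  -0.1049  0.022 ]
 [ 0.6681 -0.1652  0.022 ]] stop face top [[ 0.6515 -0.1063  0.022 ]
 [ 0.6516 -0.1651  0.022 ]]
```

step_arm(
  delta_pos=[
    [0,0,-0.6],
    [0,0,-0.8],
    [0,0,-0.7],
    [0,0,-0.4],
    [0,0,-0.2],
    [0,0,-0.1],
    [0,0,-0.08],
    [0,0,-0.06],
    [0,0,0],
    [0,0,0],
  ],
  turn=[0,0,0,0,0,0,0,0,0,0],
)

```text
time: 5.5
ee_pos: [0.5884, -0.1369, 0.0234]
eef_rot: [1.0, 0.001, 0.0, 0.0]
ft_force: [-0.3, 0.6, -1.5]
width: 0.0397
grip_force: 25.0
```

step_arm(
  delta_pos=[
    [0,0,-0.04],
    [0,0,-0.04],
    [0,0,0],
    [0,0,0],
  ],
  turn=[0,0,0,0],
)

```text
time: 5.9
ee_pos: [0.5882, -0.1368, 0.021]
eef_rot: [1.0, 0.001, -0.0, 0.0]
ft_force: [-0.7, 0.4, -1.1]
width: 0.0395
grip_force: 25.0
```

step_arm(
  delta_pos=[
    [0,0,-0.04],
    [0,0,0],
    [0,0,0],
  ],
  turn=[0,0,0],
)

```text
time: 6.2
ee_pos: [0.5882, -0.1368, 0.0201]
eef_rot: [1.0, 0.001, 0.0, 0.0]
ft_force: [-0.3, 0.9, -0.7]
width: 0.0397
grip_force: 25.0
```

step_arm(
  delta_pos=[
    [0,0,-0.03],
    [0,0,0],
    [0,0,0],
  ],
  turn=[0,0,0],
)

```text
time: 6.5
ee_pos: [0.5882, -0.1368, 0.02]
eef_rot: [1.0, 0.001, 0.0, 0.0]
ft_force: [-3.1, 0.5, 6.8]
width: 0.0399
grip_force: 25.0
```

step_arm(
  delta_pos=[
    [0,0,-0.03],
    [0,0,0],
    [0,0,0],
  ],
  turn=[0,0,0],
)

```text
time: 6.8
ee_pos: [0.5883, -0.1368, 0.02]
eef_rot: [1.0, 0.001, 0.0, 0.0]
ft_force: [-6.8, 0.6, 14.4]
width: 0.0401
grip_force: 25.0
```

Contact came at z = 0.020, as predicted. I'll release, lift, and head to the pile.

step_arm(
  delta_pos=[
    [0,0,0.04],
    [0,0,0],
    [0,0,0],
    [0,0,0],
  ],
  turn=[0,0,0,0],
  grip=0,
)

```text
time: 7.2
ee_pos: [0.5882, -0.1368, 0.0194]
eef_rot: [1.0, 0.001, -0.0, 0.0]
ft_force: [-0.3, -0.1, 0.6]
width: 0.0635
grip_force: 0.0
```

step_arm(
  delta_pos=[
    [0,0,0.3],
    [0,0,0.8],
    [0,0,1],
    [0,0,1],
    [0,0,1],
    [-1,0,1],
    [-1,0,1],
    [-1,0,0],
    [-1,0,0],
    [-1,0,0],
    [-1,0,0],
    [-1,0,0],
  ],
  turn=[0,0,0,0,0,0,0,0,0,0,0,0],
)

```text
time: 8.4
ee_pos: [0.4123, -0.1367, 0.1726]
eef_rot: [1.0, 0.001, 0.0, 0.0]
ft_force: [0.6, 0.0, 0.4]
width: 0.0874
grip_force: 0.0
```

```bash
cat >> h.py <<'E'
BED=np.load("beds.npy",allow_pickle=True).item()
def pile(c,h):
    W=world(c);m=(abs(W[...,2]-h)<.009);m[:,:425]=0;m[:,480:]=0
    m[:225]=0;m[335:]=0
    r=rect(c,m,h);print("pile",[np.round(q,3) for q in r[:4]],m.sum())
def placed(c,n,h):
    B=BED[n];W=world(c);m=(abs(W[...,2]-h)<.004)&(np.hypot(W[...,0]*1e3-B[0],W[...,1]*1e3-B[1])<100)&(c["image"][...,2]>60)
    m&=abs(W[...,1]*1e3-B[1])<40
    r=rect(c,m,h);d=np.array([np.cos(B[2]),np.sin(B[2])]);e=r[0]-B[:2]
    print(n,"placed",[np.round(q,3) for q in r[:4]],"err along",round(e@d,1),"across",round(e@[-d[1],d[0]],1),"yaw",round(r[3]-B[2],3))
E
python3 - <<'E'
from h import *
print(read_state()["ee_pos"])
c=camera("top");np.savez("top2.npz",**c)
cv2.imwrite("pics/t2.png",cv2.resize(c["image"][200:360,200:480,::-1],None,fx=2.8,fy=2.8,interpolation=cv2.INTER_CUBIC))
pile(c,.073);placed(c,"finish",.032)
E
```

```text
[ 0.41226898 -0.13669756  0.17257864]
pile [array([ 542.957, -251.289]), np.float64(129.583), np.float64(47.705), np.float32(-0.192)] 1283
finish placed [array([ 587.936, -137.294]), np.float64(103.403), np.float64(39.675), np.float32(0.008)] err along -0.7 across -0.7 yaw 0.003
```

View pics/t2.png

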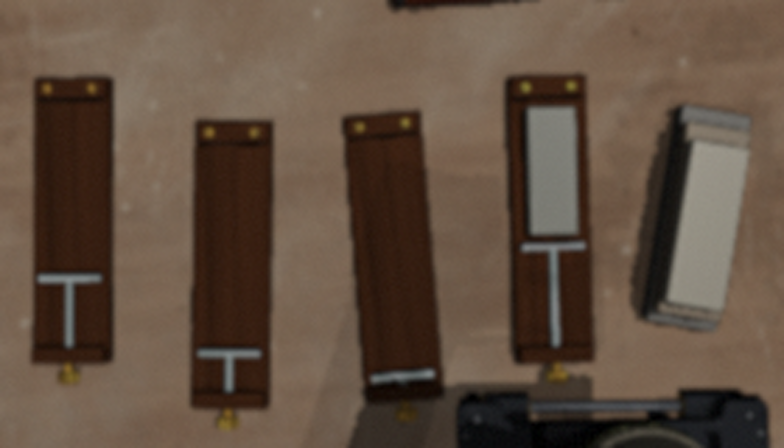

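The finishing stone is within 1 mm and 0.003 rad. Next is the fine stone.

step_arm(
  delta_pos=[
    [0.87,-0.76,0],
    [0.87,-0.76,0],
    [0.87,-0.76,0],
    [0.87,-0.76,0],
    [0.87,-0.76,0],
    [0.88,-0.78,-0.5],
    [0,0,-1],
    [0,0,-1],
    [0,0,-1],
    [0,0,-0.7],
    [0,0,-0.4],
    [0,0,0],
  ],
  turn=[-0.3,-0.3,-0.3,-0.3,-0.3,-0.12,0,0,0,0,0,0],
)

```text
time: 9.65
ee_pos: [0.5434, -0.251, 0.0561]
eef_rot: [0.995, -0.096, -0.001, -0.0]
ft_force: [0.3, 0.7, -0.5]
width: 0.0868
grip_force: 0.0
```

step_arm(
  delta_pos=[
    [0,0,-0.02],
    [0,0,0],
  ],
  turn=[0,0],
)

```text
time: 9.85
ee_pos: [0.5447, -0.2516, 0.0578]
eef_rot: [0.995, -0.096, 0.001, 0.0]
ft_force: [-0.5, 0.1, 0.5]
width: 0.087
grip_force: 0.0
```

step_arm(
  delta_pos=[
    [-0.06,0,-0.03],
    [0,0,0],
    [0,0,0],
    [0,0,0],
    [0,0,0],
    [0,0,0],
    [0,0,0],
    [0,0,0],
  ],
  turn=[0,0,0,0,0,0,0,0],
  grip=1,
  newtons=30,
)

```text
time: 10.65
ee_pos: [0.5425, -0.2514, 0.0558]
eef_rot: [0.995, -0.096, -0.0, 0.0]
ft_force: [0.5, -0.5, 0.2]
width: 0.0456
grip_force: 30.0
```

step_arm(
  delta_pos=[
    [0,0,0.4],
    [0,0,0.8],
    [0,0,1],
    [0.1,0.6,0],
    [0.1,1,0],
    [0.1,1,0],
    [0.1,1,0],
    [0.1,1,0],
    [0.1,1,0],
    [0.1,1,0],
    [0.1,1,0],
    [0.1,1,0],
  ],
  turn=[0,0,0,0.1,0.2,0.2,0.2,0.2,0.2,0.2,0.2,0.1],
)

```text
time: 11.85
ee_pos: [0.565, -0.0341, 0.1108]
eef_rot: [1.0, 0.001, -0.0, 0.0]
ft_force: [0.1, 0.1, -2.1]
width: 0.0459
grip_force: 30.0
```

step_arm(
  delta_pos=[
    [0.1,1,0],
    [0.1,1,0],
    [0.1,1,0],
    [0.1,1,0],
    [0.08,1,0],
    [0.05,1,0],
    [0.05,1,0],
    [0,1,0],
    [0,1,0],
    [0,1,0],
    [0,1,0],
    [0,0.5,0],
  ],
  turn=[0.16,0,0,0,0,0,0,0,0,0,0,0],
)

```text
time: 13.05
ee_pos: [0.5782, 0.255, 0.1107]
eef_rot: [1.0, 0.011, -0.0, -0.001]
ft_force: [-0.2, 0.4, -2.1]
width: 0.0459
grip_force: 30.0
```

step_arm(
  delta_pos=[
    [0,0.4,-0.3],
    [0,0,-0.6],
    [0,0,-0.2],
    [0,0,0],
    [0,0,0],
  ],
  turn=[0,0,0,0,0],
)

```text
time: 13.55
ee_pos: [0.5797, 0.26, 0.0831]
eef_rot: [1.0, 0.009, -0.0, 0.0]
ft_force: [0.3, 0.2, -2.4]
width: 0.0457
grip_force: 30.0
```

step_arm(
  delta_pos=[
    [0,0.04,-0.5],
    [0,0,-0.8],
    [0,0,-0.6],
    [0,0,-0.3],
    [0,0,-0.15],
    [0,0,-0.1],
    [0,0,-0.04],
    [0,0,0],
    [0,0,0],
  ],
  turn=[-0.2,0,0,0,0,0,0,0,0],
)

```text
time: 14.45
ee_pos: [0.5798, 0.2624, 0.0216]
eef_rot: [1.0, -0.003, 0.0, -0.0]
ft_force: [-0.4, 0.7, -2.7]
width: 0.0457
grip_force: 30.0
```

step_arm(
  delta_pos=[
    [0,0,-0.04],
    [0,0,-0.04],
    [0,0,0],
    [0,0,0],
  ],
  turn=[0,0,0,0],
)

```text
time: 14.85
ee_pos: [0.5795, 0.2622, 0.0191]
eef_rot: [1.0, -0.003, 0.0, 0.0]
ft_force: [-0.2, -0.6, -1.5]
width: 0.0458
grip_force: 30.0
```

step_arm(
  delta_pos=[
    [0,-0.04,0],
    [0,0,-0.03],
    [0,0,-0.03],
    [0,0,0],
    [0,0,0],
  ],
  turn=[0,0,0,0,0],
)

```text
time: 15.35
ee_pos: [0.5796, 0.2611, 0.0178]
eef_rot: [1.0, -0.003, 0.0, 0.0]
ft_force: [-1.9, -2.0, 2.7]
width: 0.0457
grip_force: 30.0
```

step_arm(
  delta_pos=[
    [0,0,-0.03],
    [0,0,0],
    [0,0,0],
  ],
  turn=[0,0,0],
)

```text
time: 15.65
ee_pos: [0.5796, 0.2611, 0.0178]
eef_rot: [1.0, -0.003, 0.0, 0.0]
ft_force: [-4.6, -3.9, 10.1]
width: 0.0456
grip_force: 30.0
```

step_arm(
  delta_pos=[
    [0,0,0.02],
    [0,0,0],
    [0,0,0],
    [0,0,0],
    [0,0,0],
  ],
  turn=[0,0,0,0,0],
  grip=0,
)

```text
time: 16.15
ee_pos: [0.5794, 0.2612, 0.0172]
eef_rot: [1.0, -0.003, -0.0, 0.0]
ft_force: [0.3, 0.2, 1.2]
width: 0.0778
grip_force: 0.0
```

step_arm(
  delta_pos=[
    [0,0,0.3],
    [0,0,0.8],
    [0,0,1],
    [0,0,1],
    [0,0,1],
    [-1,-1,1],
    [-1,-1,0],
    [-1,-1,0],
    [-1,-1,0],
    [-1,-1,0],
    [-1,-1,0],
    [-1,-1,0],
  ],
  turn=[0,0,0,0,0,0,0,0,0,0,0,0],
)

```text
time: 17.35
ee_pos: [0.4035, 0.0854, 0.1453]
eef_rot: [1.0, -0.003, 0.001, 0.0]
ft_force: [1.0, 0.2, 1.5]
width: 0.0873
grip_force: 0.0
```

step_arm(
  delta_pos=[
    [0,-1,0],
    [0,-1,0],
    [0,-1,0],
    [0,0,0],
  ],
  turn=[-0.4,-0.4,-0.4,-0.3],
)

```text
time: 17.75
ee_pos: [0.4044, 0.0083, 0.1454]
eef_rot: [0.995, -0.095, 0.0, 0.0]
ft_force: [0.2, 0.8, -0.2]
width: 0.0871
grip_force: 0.0
```

```bash
python3 - <<'E'
from h import *
s=read_state();print(s["ee_pos"],s["eef_rot"])
c=camera("top");np.savez("top3.npz",**c)
pile(c,.052);placed(c,"fine",.035);placed(c,"finish",.032)
E
```

```text
[0.40440787 0.00832816 0.14540277] [ 9.95433870e-01 -9.54518709e-02  4.46795746e-04  3.89548178e-04]
pile [array([ 544.854, -253.518]), np.float64(154.534), np.float64(53.973), np.float32(-0.182)] 1654
fine placed [array([580.865, 259.752]), np.float64(126.436), np.float64(41.56), np.float32(-0.007)] err along 1.0 across -1.0 yaw -0.003
finish placed [array([ 587.959, -137.231]), np.float64(103.364), np.float64(39.554), np.float32(0.005)] err along -0.7 across -0.6 yaw 0.001
```

step_arm(
  delta_pos=[
    [0.51,-0.95,0],
    [0.51,-0.95,0],
    [0.51,-0.95,0],
    [0.51,-0.95,0],
    [0.51,-0.95,0],
    [0.51,-0.95,0],
    [0.51,-0.95,0],
    [0.51,-0.95,0],
    [0.51,-0.95,0],
    [0.51,-0.95,0],
    [0.51,-0.95,0],
    [0,0,0],
  ],
  turn=[0.06,0,0,0,0,0,0,0,0,0,0,0],
)

```text
time: 19.0
ee_pos: [0.5454, -0.253, 0.1449]
eef_rot: [0.996, -0.09, 0.0, 0.001]
ft_force: [-1.0, 0.8, -0.2]
width: 0.0869
grip_force: 0.0
```

step_arm(
  delta_pos=[
    [0,0,-0.6],
    [0,0,-1],
    [0,0,-1],
    [0,0,-0.8],
    [0,0,-0.6],
    [0,0,-0.4],
    [0,0,-0.14],
    [0,0,0],
    [0,0,0],
  ],
  turn=[0,0,0,0,0,0,0,0,0],
)

```text
time: 19.9
ee_pos: [0.5453, -0.2502, 0.0322]
eef_rot: [0.996, -0.089, 0.001, 0.0]
ft_force: [-0.2, -1.6, 0.6]
width: 0.0866
grip_force: 0.0
```

step_arm(
  delta_pos=[
    [0,0,0],
    [0,0,0],
  ],
  turn=[0,0],
)

```text
time: 20.1
ee_pos: [0.5451, -0.2502, 0.032]
eef_rot: [0.996, -0.089, 0.001, 0.0]
ft_force: [-0.0, -0.1, 1.3]
width: 0.087
grip_force: 0.0
```

step_arm(
  delta_pos=[
    [0,-0.1,0],
    [0,0,0],
    [0,0,0],
  ],
  turn=[-0.04,0,0],
)

```text
time: 20.4
ee_pos: [0.5447, -0.2527, 0.0314]
eef_rot: [0.996, -0.091, 0.0, 0.0]
ft_force: [-1.2, -0.8, 0.1]
width: 0.0871
grip_force: 0.0
```

step_arm(
  delta_pos=[
    [0,0,0],
    [0,0,0],
    [0,0,0],
    [0,0,0],
    [0,0,0],
    [0,0,0],
    [0,0,0],
  ],
  turn=[0,0,0,0,0,0,0],
  grip=1,
  newtons=40,
)

```text
time: 21.1
ee_pos: [0.5447, -0.2527, 0.0313]
eef_rot: [0.996, -0.091, 0.0, 0.0]
ft_force: [0.4, -1.6, 0.4]
width: 0.0518
grip_force: 40.0
```

step_arm(
  delta_pos=[
    [0,0,0.4],
    [0,0,0.8],
    [0,0,1],
    [0,0.6,0.4],
    [0,1,0],
    [0,1,0],
    [0,1,0],
    [0,1,0],
    [0,1,0],
    [0,1,0],
    [0,1,0],
    [0,1,0],
  ],
  turn=[0,0,0,0.1,0.2,0.2,0.2,0.2,0.2,0.2,0.1,0],
)

```text
time: 22.3
ee_pos: [0.5445, -0.0353, 0.0963]
eef_rot: [1.0, -0.007, -0.0, 0.0]
ft_force: [0.5, -0.1, -5.0]
width: 0.0515
grip_force: 40.0
```

```bash
python3 - <<'E'
from h import *
c=dict(np.load("top0.npz"));g=cv2.GaussianBlur(c["image"][...,0].astype(np.float32),(3,3),0)
for n,a,b,r0,r1 in(("fine",205,250,238,322),("med",262,305,255,338),("coarse",318,362,250,335),("finish",374,418,238,322)):
    E=[]
    for s in(0,1):
        pts=[]
        for r in range(r0,r1):
            d=np.diff(g[r,a:b]); d=-d if s==0 else d
            h=len(d)//2; q=d[:h] if s==0 else d[h:]; q=np.clip(q,0,None)
            k=q.argmax(); w=slice(max(k-2,0),k+3)
            pts.append([a+.5+(np.arange(len(q))[w]*q[w]).sum()/q[w].sum()+(h if s else 0),r])
        P=cast(c,pts,.014)*1e3
        l=cv2.fitLine(P[:,:2].astype(np.float32),cv2.DIST_HUBER,0,.01,.01).ravel();l=l*np.sign(l[0]) if 0 else l
        t=np.arctan(l[1]/l[0]);y=l[3]+(BED[n][0]-l[2])*np.tan(t);E.append((t,y))
    print(n,np.round(E,4).tolist(),"mid y",round((E[0][1]+E[1][1])/2,1),"width",round(E[0][1]-E[1][1],1),"yaw",round((E[0][0]+E[1][0])/2,4),BED[n])
E
```

```text
fine [[-0.0079, 294.5211], [-0.0069, 227.0337]] mid y 260.8 width 67.5 yaw -0.0074 [np.float64(579.9156412745735), np.float64(260.79747199784083), np.float64(-0.004730719173334676)]
med [[-0.0287, 161.8719], [-0.0296, 94.7067]] mid y 128.3 width 67.2 yaw -0.0292 [np.float64(529.3109737396279), np.float64(127.33818612822809), np.float64(0.00022185895504370714)]
coarse [[0.0628, 28.8155], [0.0659, -38.6909]] mid y -4.9 width 67.5 yaw 0.0643 [np.float64(521.2375792490703), np.float64(-5.819015328968311), np.float64(0.06364036880839279)]
finish [[0.0094, -100.6777], [-0.2444, -166.7758]] mid y -133.7 width 66.1 yaw -0.1175 [np.float64(588.6167922298697), np.float64(-136.58559418921675), np.float64(0.004418092841592621)]
```

step_arm(
  delta_pos=[
    [-0.1,1,0],
    [-0.1,1,0],
    [-0.1,1,0],
    [-0.1,1,0],
    [-0.1,1,0],
    [-0.1,0.9,0],
    [0,0.43,0],
    [0,0,-0.4],
    [0,0,-0.8],
    [0,0,-0.4],
    [0,0,0],
    [0,0,0],
  ],
  turn=[-0.1,0,0,0,0,0,0,0,0,0,0,0],
)

```text
time: 23.5
ee_pos: [0.5299, 0.1201, 0.0564]
eef_rot: [1.0, -0.014, -0.0, 0.0]
ft_force: [0.8, 0.1, -4.1]
width: 0.0513
grip_force: 40.0
```

step_arm(
  delta_pos=[
    [0,0.31,0],
    [0,0,-0.4],
    [0,0,-0.5],
    [0,0,-0.3],
    [0,0,-0.14],
    [0,0,-0.06],
    [0,0,0],
    [0,0,0],
  ],
  turn=[0,0,0,0,0,0,0,0],
)

```text
time: 24.3
ee_pos: [0.53, 0.1285, 0.0217]
eef_rot: [1.0, -0.014, 0.0, -0.0]
ft_force: [-0.4, -0.3, -5.1]
width: 0.0515
grip_force: 40.0
```

step_arm(
  delta_pos=[
    [-0.03,-0.02,-0.04],
    [0,0,-0.04],
    [0,0,-0.04],
    [0,0,-0.04],
    [0,0,0],
    [0,0,0],
  ],
  turn=[0,0,0,0,0,0],
)

```text
time: 24.9
ee_pos: [0.529, 0.128, 0.0173]
eef_rot: [1.0, -0.013, 0.0, 0.0]
ft_force: [-0.0, 0.8, -4.6]
width: 0.0517
grip_force: 40.0
```

step_arm(
  delta_pos=[
    [0,0,-0.03],
    [0,0,0],
    [0,0,0],
  ],
  turn=[0,0,0],
)

```text
time: 25.2
ee_pos: [0.529, 0.128, 0.0173]
eef_rot: [1.0, -0.014, 0.0, 0.0]
ft_force: [-4.4, -1.0, 5.2]
width: 0.0519
grip_force: 40.0
```

step_arm(
  delta_pos=[
    [0,0,0.02],
    [0,0,0],
    [0,0,0],
    [0,0,0],
    [0,0,0],
  ],
  turn=[0,0,0,0,0],
  grip=0,
)

```text
time: 25.7
ee_pos: [0.529, 0.128, 0.0171]
eef_rot: [1.0, -0.014, 0.0, 0.0]
ft_force: [-0.2, -0.1, -0.2]
width: 0.0826
grip_force: 0.0
```

step_arm(
  delta_pos=[
    [0,0,0.3],
    [0,0,0.8],
    [0,0,1],
    [0,0,1],
    [0,0,1],
    [-1,-1,1],
    [-1,-1,0],
    [-1,-1,0],
    [-1,-1,0],
    [-1,-1,0],
    [0,-1,0],
    [0,-1,0],
  ],
  turn=[0,0,0,0,0,-0.4,-0.4,-0.4,-0.22,0,0,0],
)

```text
time: 26.9
ee_pos: [0.4036, -0.048, 0.1455]
eef_rot: [0.995, -0.098, 0.001, 0.0]
ft_force: [0.2, -0.9, 0.3]
width: 0.087
grip_force: 0.0
```

```bash
python3 - <<'E'
from h import *
B=BED;B["med"]=[529.3,128.0,-.028];B["coarse"]=[521.2,-5.3,.064];B["fine"][2]=-.007;B["finish"][2]=.007;np.save("beds.npy",B,allow_pickle=True)
s=read_state();print(s["ee_pos"],s["eef_rot"])
c=camera("top");np.savez("top4.npz",**c)
pile(c,.028);placed(c,"fine",.035);placed(c,"finish",.032);placed(c,"med",.038)
cv2.imwrite("pics/t4.png",cv2.resize(c["image"][200:360,200:480,::-1],None,fx=2.8,fy=2.8,interpolation=cv2.INTER_CUBIC))
E
```

```text
[ 0.40355836 -0.0480089   0.14547117] [ 9.95140995e-01 -9.84566583e-02  8.13894345e-04  1.54950524e-04]
pile [array([ 546.704, -256.016]), np.float64(179.534), np.float64(59.517), np.float32(-0.192)] 2033
fine placed [array([580.865, 259.752]), np.float64(126.436), np.float64(41.56), np.float32(-0.007)] err along 1.0 across -1.0 yaw -0.0
finish placed [array([ 587.959, -137.201]), np.float64(103.364), np.float64(39.614), np.float32(0.005)] err along -0.7 across -0.6 yaw -0.002
med placed [array([529.919, 127.   ]), np.float64(150.787), np.float64(49.536), np.float32(-0.034)] err along 0.6 across -1.0 yaw -0.006
```

View pics/t4.png

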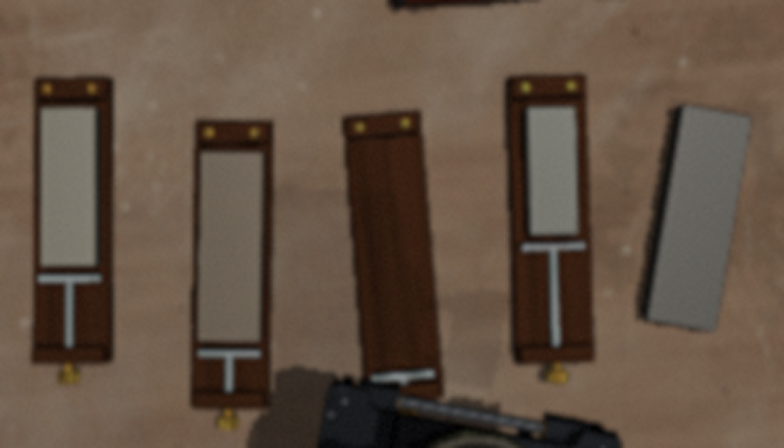

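step_arm(
  delta_pos=[
    [0.64,-0.92,0],
    [0.64,-0.92,0],
    [0.64,-0.92,0],
    [0.64,-0.92,0],
    [0.64,-0.92,0],
    [0.64,-0.92,0],
    [0.64,-0.92,0],
    [0.64,-0.92,0],
    [0.6,-0.92,0],
    [0,0,-0.6],
    [0,0,-1],
    [0,0,-1],
  ],
  turn=[0,0,0,0,0,0,0,0,0,0,0,0],
)

```text
time: 28.15
ee_pos: [0.547, -0.2534, 0.0789]
eef_rot: [0.995, -0.098, 0.0, -0.0]
ft_force: [0.2, -0.0, -0.7]
width: 0.0869
grip_force: 0.0
```

step_arm(
  delta_pos=[
    [0,0,-0.8],
    [0,0,-0.6],
    [0,0,-0.4],
    [0,0,-0.3],
    [0,0,0],
    [0,0,0],
  ],
  turn=[0,0,0,0,0,0],
)

```text
time: 28.75
ee_pos: [0.5474, -0.2542, 0.0277]
eef_rot: [0.995, -0.099, 0.0, 0.0]
ft_force: [-0.1, 0.0, -0.8]
width: 0.0869
grip_force: 0.0
```

Now down a further 22 mm, with small corrections.

step_arm(
  delta_pos=[
    [-0.02,-0.06,-0.3],
    [0,0,-0.3],
    [0,0,-0.2],
    [0,0,-0.1],
    [0,0,0],
    [0,0,0],
  ],
  turn=[0.04,0,0,0,0,0],
)

```text
time: 29.35
ee_pos: [0.5465, -0.2556, 0.0047]
eef_rot: [0.995, -0.096, 0.0, 0.0]
ft_force: [-0.4, 0.1, 0.0]
width: 0.0869
grip_force: 0.0
```

step_arm(
  delta_pos=[
    [0,0,0],
    [0,0,0],
    [0,0,0],
    [0,0,0],
    [0,0,0],
    [0,0,0],
    [0,0,0],
  ],
  turn=[0,0,0,0,0,0,0],
  grip=1,
  newtons=55,
)

```text
time: 30.05
ee_pos: [0.5465, -0.2557, 0.0047]
eef_rot: [0.995, -0.096, 0.0, 0.0]
ft_force: [-0.5, -0.4, 1.4]
width: 0.058
grip_force: 55.0
```

step_arm(
  delta_pos=[
    [0,0,0.4],
    [0,0,0.8],
    [0,0,1],
    [0,0.5,0.8],
    [-0.1,0.9,0],
    [-0.1,1,0],
    [-0.1,1,0],
    [-0.1,1,0],
    [-0.1,1,0],
    [-0.1,1,0],
    [-0.1,1,0],
    [-0.1,1,0],
  ],
  turn=[0,0,0,0,0.2,0.3,0.3,0.3,0.3,0.3,0.3,0.13],
)

```text
time: 31.25
ee_pos: [0.5261, -0.0434, 0.0796]
eef_rot: [0.999, 0.033, 0.0, 0.0]
ft_force: [0.2, 0.5, -5.8]
width: 0.0576
grip_force: 55.0
```

step_arm(
  delta_pos=[
    [-0.1,1,0],
    [-0.1,0.6,0],
    [0,0.2,0],
    [0,0,0],
    [0,0,0],
  ],
  turn=[0,0,0,0,0],
)

```text
time: 31.75
ee_pos: [0.5216, -0.0014, 0.0796]
eef_rot: [1.0, 0.031, 0.0, 0.0]
ft_force: [-1.1, -0.4, -5.6]
width: 0.0578
grip_force: 55.0
```

step_arm(
  delta_pos=[
    [-0.02,-0.16,-0.2],
    [0,0,-0.6],
    [0,0,-0.7],
    [0,0,-0.4],
    [0,0,-0.2],
    [0,0,-0.1],
    [0,0,-0.1],
    [0,0,0],
    [0,0,0],
  ],
  turn=[0.02,0,0,0,0,0,0,0,0],
)

```text
time: 32.65
ee_pos: [0.5213, -0.0045, 0.0225]
eef_rot: [0.999, 0.033, 0.0, 0.0]
ft_force: [0.0, -0.7, -6.4]
width: 0.0573
grip_force: 55.0
```

step_arm(
  delta_pos=[
    [0,-0.03,-0.04],
    [0,0,-0.04],
    [0,0,-0.04],
    [0,0,-0.03],
    [0,0,0],
    [0,0,0],
  ],
  turn=[0,0,0,0,0,0],
)

```text
time: 33.25
ee_pos: [0.521, -0.0053, 0.0186]
eef_rot: [0.999, 0.033, 0.0, 0.0]
ft_force: [-4.4, -0.3, 0.6]
width: 0.0578
grip_force: 55.0
```

step_arm(
  delta_pos=[
    [0,0,-0.03],
    [0,0,0],
    [0,0,0],
  ],
  turn=[0,0,0],
)

```text
time: 33.55
ee_pos: [0.521, -0.0053, 0.0186]
eef_rot: [0.999, 0.033, -0.0, 0.0]
ft_force: [-8.8, 0.3, 12.0]
width: 0.0578
grip_force: 55.0
```

step_arm(
  delta_pos=[
    [0,0,0.02],
    [0,0,0],
    [0,0,0],
    [0,0,0],
    [0,0,0],
  ],
  turn=[0,0,0,0,0],
  grip=0,
)

```text
time: 34.05
ee_pos: [0.5211, -0.0053, 0.018]
eef_rot: [0.999, 0.033, 0.0, 0.0]
ft_force: [-0.6, -0.4, 0.6]
width: 0.0849
grip_force: 0.0
```

step_arm(
  delta_pos=[
    [0,0,0.3],
    [0,0,0.8],
    [0,0,1],
    [0,0,1],
    [0,0,1],
    [0,0,1],
    [-0.5,-1,0.5],
    [-0.5,-1,0],
    [-0.5,-1,0],
    [-0.5,-1,0],
    [-0.5,-1,0],
    [-0.5,-1,0],
  ],
  turn=[0,0,0,0,0,0,0,0,0,0,0,0],
)

```text
time: 35.25
ee_pos: [0.4454, -0.1562, 0.1588]
eef_rot: [0.999, 0.033, 0.0, 0.0]
ft_force: [0.4, -0.3, -0.4]
width: 0.087
grip_force: 0.0
```

step_arm(
  delta_pos=[
    [-0.4,-1,0],
    [-0.4,-1,0],
    [0,-1,0],
    [0,-1,0],
    [0,-1,0],
    [0,-1,0],
    [0,0,0],
  ],
  turn=[0,0,0,0,0,0,0],
)

```text
time: 35.95
ee_pos: [0.4251, -0.3086, 0.1586]
eef_rot: [1.0, 0.031, 0.0, 0.001]
ft_force: [0.1, -0.5, -0.1]
width: 0.0871
grip_force: 0.0
```

```bash
python3 - <<'E'
from h import *
print(read_state()["ee_pos"])
c=camera("top");np.savez("top5.npz",**c)
for n,h in(("fine",.035),("finish",.032),("med",.038),("coarse",.042)):placed(c,n,h)
cv2.imwrite("pics/t5.png",cv2.resize(c["image"][215:355,205:425,::-1],None,fx=3.6,fy=3.6,interpolation=cv2.INTER_CUBIC))
c0=dict(np.load("top0.npz"))
# unmoved-bystander check: region beyond the work
d=cv2.absdiff(c["image"][100:220,220:460],c0["image"][100:220,220:460]).max(2);print("changed px",(d>40).sum())
E
```

```text
[ 0.42509024 -0.30858218  0.1585614 ]
fine placed [array([580.865, 259.752]), np.float64(126.436), np.float64(41.56), np.float32(-0.007)] err along 1.0 across -1.0 yaw -0.0
finish placed [array([ 588.159, -136.243]), np.float64(103.19), np.float64(38.962), np.float32(-0.021)] err along -0.5 across 0.3 yaw -0.028
med placed [array([529.916, 127.019]), np.float64(150.735), np.float64(49.49), np.float32(-0.032)] err along 0.6 across -1.0 yaw -0.004
coarse placed [array([522.237,  -6.087]), np.float64(177.81), np.float64(56.086), np.float32(0.066)] err along 1.0 across -0.9 yaw 0.002
changed px 0
```

View pics/t5.png

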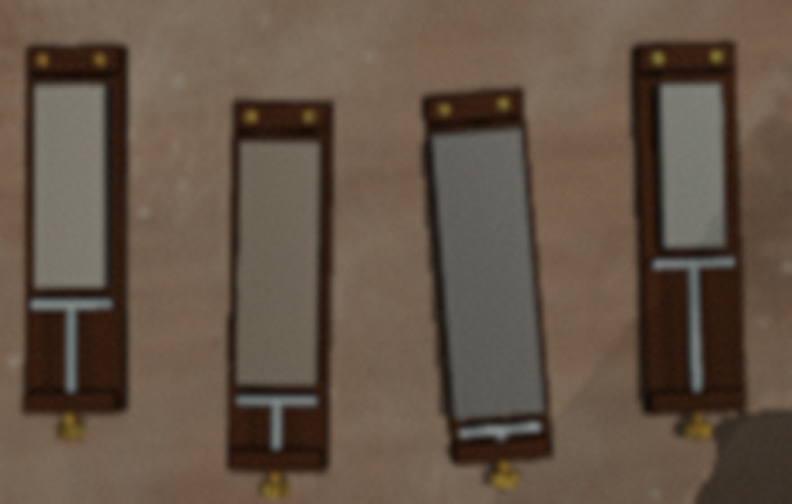

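The picture shows all four stones lying between their stops. The fine stone's sideways look at the left is parallax. Measured errors are about 1 mm or less along and across, and under 0.01 rad in yaw. The finishing stone's last yaw reading is off only because the arm's shadow falls on its corner. Nothing changed in the area with the plane and chisels.

```bash
python3 -c "
from bench import *
print(close_job())"
```

```text
the job is handed in; nothing more can be done
None
```

All four stones were lowered into their own holders, flat and within about 1 mm of centred and square, with the plane and chisels untouched; the job was handed in at about 36 s.

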